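Sort read culture dishes back onto the stacks of their medium

ROBOT

A 6-joint arm with a two-finger parallel gripper is mounted at the origin on a cart in front of the work surface, level with it; the furniture and walls round the work are solid. World frame = base frame: x ahead of the robot, y to its left, z up, the work surface at z = 0. Lengths are in m, angles in rad, forces in N, time in s.
With the tool pointing down it reaches from about 0.3 to 0.775 m from the base axis. Payload 14.6 kg.
Tool frame: the origin (TCP) lies midway between the tips of the shut fingers; the grasp point (between the pads) lies robot.grip_depth behind it (robot.grip_depth is the distance from the TCP to the grasp point, in m); z points along the fingers, y is the direction in which the jaws open and shut (so a half turn about z gives the same grasp; the last joint's range is limited). The gripper opens to 94 mm and grips with 3 to 60 N. Pads are 16 mm wide; open, the fingers measure 119 mm over their backs; the gripper's body (75 mm by 177 mm) begins 78 mm behind the grasp point.
Start: joints at [-1.361, 0.3, 1.521, -0, 1.321, -0.067], TCP at [0.15, -0.529, 0.205] pointing down, gripper open.
Joint ranges: [-3.03, 3.03], [-0.79, 2.21], [0.23, 2.52], [-1.04, 4.18], [0, 3.07], [-2.55, 2.55]. Speed limits (rad/s): [2.22, 2.22, 2.57, 3.14, 3.14, 3.14].

INTERFACE

Orientations are given as a unit quaternion [x, y, z, w].
In Python, from bench import robot, read_camera, spotter gives the robot as it stands.
- The arm moves only by the shell command python3 -m pendant 'ROWS' [FORCE]. ROWS is JSON, a list of rows, each a list of 7 numbers: the shift along the tool's x, y, z in m, then the turn, a rotation vector about the tool's x, y, z in rad, then the gripper's target within -1 to 1 (shut at 1, half-way at 0, fully open at -1). A call has 1 to 8 rows; each row is the pose to reach, as a shift and turn from the pose commanded when the call began, along the tool's axes at that moment; what a row does not reach only later rows make up. A row lasts 1/10 s, in which the tool goes at most 50 mm and 8.59 degrees, less where a joint would pass 70% of its speed; a pose out of reach is approached as far as the arm can. A call with a gripper value outside its range is refused whole. The fingers move at their own pace and stop on an object; FORCE is the grip in N (left out, the last holds). Time passes only in rows, so rows that repeat a pose let the fingers close. It gives the time, the measured TCP pose, the force and the opening at its end, in the units of the state.
- robot.read_state(): the state, without advancing time (a new reading comes with each control period).
- read_camera(name): name is "scene" or "top" or "wrist"; returns a dict with "img" (384x512x3 uint8, red, green, blue), "z_map" (384x512 float32, m along the optical axis (not along the pixel's ray), 0 where there is no reading), "camera_matrix" (3x3 intrinsics, pixels), "k1" (the pictures are not rectified: a ray, as slopes to the right and down, at radius r is drawn at 1 + k1 r^2 times it, then the intrinsics apply), "T" (4x4, takes a point from camera to world coordinates). Camera axes: x right, y up, looking along -z (the intrinsics and any distortion apply to the point x, -y, -z); pixel columns grow to the right and rows downward; lengths in m; the calibration is good to about 2 mm. A picture is of the moment at which its call begins.
- robot.close_job(): hands the job in, once; it reports no verdict.
Trained networks look in the newest picture that a camera, given by its name, has taken for a name from the list of things; names that differ only in an ending like _2 or _b are one class to them, and where a whole thing is asked for, a point or a joint stands for the part that bears it (a point fixed in the world has none). Each returns a list of dicts, best first, with "confidence" (0 to 1); they miss things now and then, are a little off and sometimes report something else, mostly with a low value. They report only what shows in the picture. A call takes as long as a camera call. They do not tell look-alikes from the thing itself.
- spotter.regions_of(camera, query): "pixels" (384x512 bool, what is visible of it) and "extent" ([left, top, right, bottom] in pixels, round what is visible of it).
The state is a dict: "time": time; "qpos": joint angles; "qvel": joint speeds; "tau": joint torques, N m; "eef_pos": TCP position; "orientation": TCP orientation; "force": force on the tool from outside, world axes, zero at the start; "moment": the same for the moment, N m; "grip_width": finger opening in m.
Only numpy, scipy, OpenCV 4.12 (cv2) and the standard library are available. Lean on these libraries where they do the work, as an engineer would, in place of code of your own. Each camera call takes 0.05 s, during which the arm holds its last target.

TASK

The culture dishes have been read: put each of the four back, lid up, on the stack of its own medium (colour), between the wires of that stack's rack and lying flat on the dish below; the two red dishes both go on the red stack, one on top of the other in either order. The stacks are of different, unknown height, so lower each dish until you feel it rest on the stack before you let go, and never drop one. Leave the brown dropper bottle and the white vial where they stand.

Things in the scene. Friction and masses are not known exactly. Their poses are not given: they have to be found in the camera images.
- dish_red_a: Closed culture dish with clear lid and dark red (blood) medium, loose, lying lid up on the desk: a disc 60 mm across and 15 mm high, 20 to 45 g, rigid, taken from above across its side wall. Origin: centre of its underside; z up. The two red dishes are alike.
- dish_red_b: Closed culture dish with clear lid and dark red (blood) medium, loose, lying lid up on the desk: a disc 60 mm across and 15 mm high, 20 to 45 g, rigid, taken from above across its side wall. Origin: centre of its underside; z up. The two red dishes are alike.
- dish_yellow: Closed culture dish with clear lid and straw yellow medium, loose, lying lid up on the desk: a disc 60 mm across and 15 mm high, 20 to 45 g, rigid, taken from above across its side wall. Origin: centre of its underside; z up.
- dish_green: Closed culture dish with clear lid and dark green medium, loose, lying lid up on the desk: a disc 60 mm across and 15 mm high, 20 to 45 g, rigid, taken from above across its side wall. Origin: centre of its underside; z up.
- stack_red: Fixed stack of dark red (blood) 60 mm dishes in its rack. Origin: centre of the stack's top face, 32-44 mm above the desk, varies; the next dish goes here. Foot 94 mm wide, 6 high; collar 70 mm wide, 22 high. Wire loops on its +x and -x sides: 4 uprights 36 deg either side of x, 3 mm play round a dish; straight to 72 mm, flared above, 88 high. Sides +y, -y are open for the fingers.
- stack_yellow: Fixed stack of straw yellow 60 mm dishes in its rack. Origin: centre of the stack's top face, 32-44 mm above the desk, varies; the next dish goes here. Foot 94 mm wide, 6 high; collar 70 mm wide, 22 high. Wire loops on its +x and -x sides: 4 uprights 36 deg either side of x, 3 mm play round a dish; straight to 72 mm, flared above, 88 high. Sides +y, -y are open for the fingers.
- stack_green: Fixed stack of dark green 60 mm dishes in its rack. Origin: centre of the stack's top face, 32-44 mm above the desk, varies; the next dish goes here. Foot 94 mm wide, 6 high; collar 70 mm wide, 22 high. Wire loops on its +x and -x sides: 4 uprights 36 deg either side of x, 3 mm play round a dish; straight to 72 mm, flared above, 88 high. Sides +y, -y are open for the fingers.
- brown_dropper: Bystander: small brown dropper bottle with red rubber bulb, 30 mm across, 97 mm high, standing loose on the desk; origin at the centre of its underside.
- white_vial: Bystander: small white vial with blue cap, 26 mm across, 58 mm high, standing loose on the desk; origin at the centre of its underside.
There are look-alikes about, which are no part of the job. What is shaped like the dish_red_b but blue is not meant.

How it is judged:
By the outcome, as a careful person would: the job done as asked, in the order asked, and still so for the second after the job is handed in, with the robot touching nothing.
It also fails if it takes over 96 s, if anything falls off the work surface, if the arm or the gripper's body presses on something with over 40 N, if the wrist force passes 120 N, or if a joint passes its speed limit or range.

## Working session

There is one attempt and no reset: what is moved stays moved. The work goes in short steps, Python scripts to look and compute and a shell command to move; the robot and the scene stay as the last step left them, time stands still between calls to the robot, and variables do not carry over. Pictures are saved under pics/ and viewed, and the job is handed in when it is done.

```bash
mkdir -p pics; ls
cat > h.py <<'E'
import numpy as np, cv2
from bench import robot, read_camera, spotter
def save(c,name): cv2.imwrite('pics/'+name,cv2.cvtColor(c['img'],cv2.COLOR_RGB2BGR))
def cloud(c):
    z=c['z_map'];K=c['camera_matrix'];h,w=z.shape
    u,v=np.meshgrid(np.arange(w),np.arange(h))
    pts=np.stack([u,v],-1).reshape(-1,1,2).astype(float)
    xd=(pts[:,0,0]-K[0,2])/K[0,0]; yd=(pts[:,0,1]-K[1,2])/K[1,1]
    x,y=xd.copy(),yd.copy()
    for _ in range(20):
        f=1+c['k1']*(x*x+y*y); x,y=xd/f,yd/f
    x=x.reshape(h,w);y=y.reshape(h,w)
    P=np.stack([x*z,-y*z,-z,np.ones_like(z)],-1)
    W=P@np.array(c['T']).T
    W=W[...,:3]; W[z<=0]=np.nan
    return W
E
python3 - <<'E'
from h import *
s=robot.read_state();print({k:np.round(v,3) for k,v in s.items()},robot.grip_depth)
for n in ['scene','top','wrist']:
    c=read_camera(n);save(c,n+'0.png');np.savez('/tmp/'+n,**c);print(n,c['T'][:3,3],c['k1'],c['camera_matrix'][0])
    W=cloud(c)
    for q in ['dish_red_a','dish_yellow','dish_green','stack_red','stack_yellow','stack_green','brown_dropper','white_vial']:
        for r in spotter.regions_of(n,q):
            m=r['pixels']; p=W[m]
            print(n,q,round(r['confidence'],2),r['extent'],np.round(np.nanmedian(p,0),3),np.round(np.nanmax(p[:,2]),3))
E
```

```text
pics
{'time': np.float64(0.0), 'qpos': array([-1.361,  0.3  ,  1.522, -0.   ,  1.321, -0.067]), 'qvel': array([ 0.   , -0.002, -0.   ,  0.   ,  0.001, -0.   ]), 'tau': array([ 5.0000e-03, -5.3180e+01, -3.5274e+01,  7.1000e-02,  2.5000e-02,
       -0.0000e+00]), 'eef_pos': array([ 0.15 , -0.529,  0.205]), 'orientation': array([ 0.99 ,  0.138, -0.   , -0.001]), 'force': array([0.181, 0.196, 0.209]), 'moment': array([-0.01 , -0.057, -0.024]), 'grip_width': np.float64(0.095)} 0.0188
scene [0.01649696 0.56247322 0.53267739] -0.12845497464234104 [415.65844444   0.         257.80223457]
scene dish_red_a 0.93 [285.0, 223.0, 310.5, 240.8] [ 0.409 -0.123  0.017] 0.02
scene dish_red_a 0.92 [139.0, 247.9, 166.2, 270.3] [0.583 0.146 0.015] 0.019
scene dish_red_a 0.84 [257.4, 236.4, 282.2, 256.9] [ 0.423 -0.03   0.017] 0.02
scene dish_yellow 0.77 [307.4, 201.4, 334.6, 217.5] [ 0.413 -0.239  0.015] 0.02
scene dish_green 0.76 [201.0, 232.7, 233.4, 253.5] [0.521 0.026 0.016] 0.09
scene stack_yellow 0.93 [178.6, 257.4, 214.0, 285.8] [0.465 0.145 0.044] 0.09
scene stack_yellow 0.29 [255.1, 238.2, 282.3
[... 472 characters left out ...]
 [235.3, 212.4, 261.4, 239.4] [ 0.415 -0.133  0.016] 0.021
top dish_red_a 0.38 [285.5, 215.8, 303.1, 237.6] [ 0.417 -0.251  0.016] 0.02
top dish_yellow 0.72 [284.3, 212.3, 303.7, 236.3] [ 0.418 -0.251  0.016] 0.02
top dish_green 0.92 [181.0, 172.6, 200.9, 195.2] [0.526 0.02  0.015] 0.02
top stack_red 0.94 [319.0, 208.8, 343.4, 233.7] [ 0.434 -0.348  0.042] 0.077
top stack_yellow 0.78 [135.2, 190.5, 162.6, 211.4] [0.477 0.131 0.044] 0.05
top stack_green 0.72 [357.1, 167.8, 379.6, 192.1] [ 0.546 -0.453  0.04 ] 0.077
top white_vial 0.41 [169.0, 146.3, 179.9, 158.1] [0.606 0.059 0.044] 0.062
wrist [ 0.21557171 -0.51126882  0.38378485] -0.03477174010939726 [316.00662467   0.         254.35030836]
```

Run:
```python
import cv2
a=cv2.imread('pics/top0.png')[120:270,110:400];cv2.imwrite('pics/topc.png',cv2.resize(a,None,fx=2.7,fy=2.7,interpolation=cv2.INTER_CUBIC))
a=cv2.imread('pics/scene0.png')[150:310,120:410];cv2.imwrite('pics/scenec.png',cv2.resize(a,None,fx=2.7,fy=2.7,interpolation=cv2.INTER_CUBIC))
```

```text
(no output)
```

View pics/topc.png

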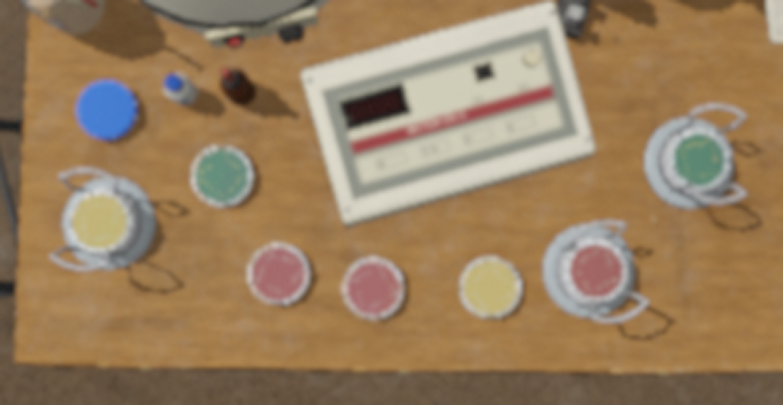

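View pics/scenec.png

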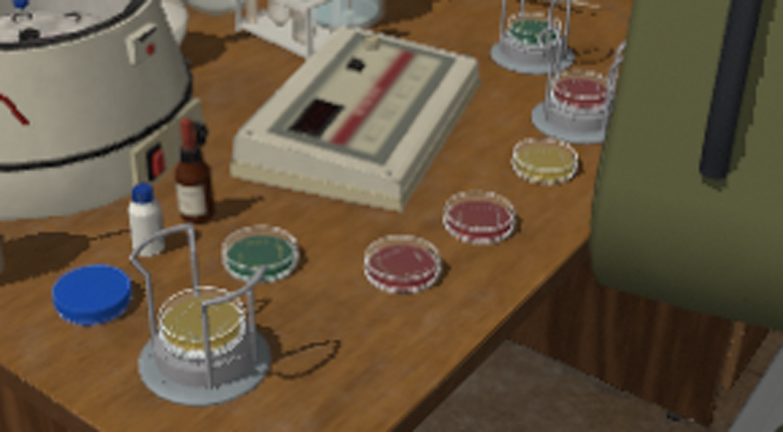

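View pics/top0.png

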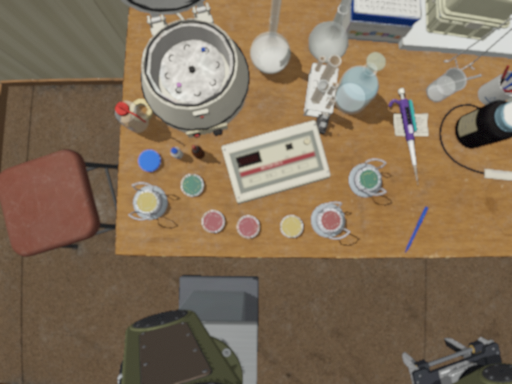

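View pics/wrist0.png

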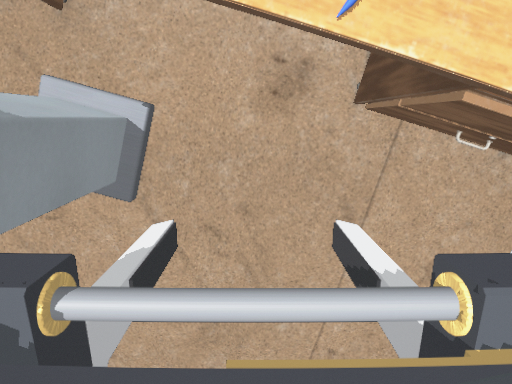

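The top view shows red dishes at (213,222) and (248,226), the yellow dish at (291,226) and the green one at (192,184). The stacks are yellow (149,202), red (330,220) and green (368,180). The blue disc at (150,161) is the look-alike and isn't wanted. It's plainly blue in the enlarged crop, while the other two are dark red with clear lids.

Next I'll measure the positions more exactly, including how the racks are turned.

```bash
cat >> h.py <<'E'
from scipy.optimize import least_squares
def circ(P,r=None):
    f=(lambda q: np.hypot(P[:,0]-q[0],P[:,1]-q[1])-r)
    x0=np.median(P[:,:2],0)
    return least_squares(f,x0,loss='soft_l1',f_scale=.001)
E
python3 - <<'E'
from h import *
W={n:cloud(np.load(f'/tmp/{n}.npz')) for n in ['top','scene']}
D=dict(ra=(.427,-.039),rb=(.415,-.133),y=(.418,-.251),g=(.526,.02))
S=dict(r=(.434,-.348),y=(.477,.131),g=(.546,-.453))
for n in W:
  w=W[n].reshape(-1,3); w=w[~np.isnan(w[:,0])]
  print(n,'desk z',np.median(w[(abs(w[:,2])<.006)][:,2]))
  for k,(x,y) in D.items():
    c=np.array([x,y])
    for _ in range(4):
        p=w[(np.hypot(*(w[:,:2]-c).T)<.04)&(w[:,2]>.010)&(w[:,2]<.03)]
        c=(p[:,:2].min(0)+p[:,:2].max(0))/2
    print(n,'dish',k,len(p),'mid',np.round(c,4),'mean',np.round(p.mean(0),4),'ext',np.round(np.ptp(p,0),4))
  for k,(x,y) in S.items():
    c=np.array([x,y]);p=w[np.hypot(*(w[:,:2]-c).T)<.075]
    q=p[(p[:,2]>.028)&(p[:,2]<.05)&(np.hypot(*(p[:,:2]-c).T)<.036)]
    t=p[p[:,2]>.056]
    f=p[(p[:,2]>.002)&(p[:,2]<.011)]
    print(n,'stack',k,len(q),'top',np.round(np.percentile(q[:,2],[10,50,90]),4) if len(q) else 0,'mean',np.round(q.mean(0),4),'mid',np.round((q[:,:2].min(0)+q[:,:2].max(0))/2,4))
    print('  wires',np.round(t[np.argsort(t[:,2])][::max(1,len(t)//25)],3).tolist())
E
```

```text
top desk z 0.0007616502861721441
top dish ra 392 mid [ 0.4286 -0.0376] mean [ 0.4281 -0.0379  0.0154] ext [0.0563 0.0569 0.0094]
top dish rb 382 mid [ 0.4152 -0.1329] mean [ 0.4152 -0.1328  0.0157] ext [0.0589 0.0589 0.0108]
top dish y 386 mid [ 0.4179 -0.2498] mean [ 0.4174 -0.2499  0.0156] ext [0.0565 0.0571 0.0095]
top dish g 386 mid [0.5246 0.0211] mean [0.525  0.0209 0.0154] ext [0.0571 0.0576 0.0098]
top stack r 409 top [0.0398 0.0419 0.0441] mean [ 0.4342 -0.3496  0.0418] mid [ 0.4325 -0.3501]
  wires [[0.413, -0.377, 0.056], [0.457, -0.322, 0.066], [0.411, -0.377, 0.073], [0.467, -0.361, 0.075], [0.399, -0.335, 0.079], [0.475, -0.363, 0.081], [0.407, -0.383, 0.082], [0.472, -0.362, 0.083], [0.396, -0.336, 0.084], [0.391, -0.341, 0.086], [0.389, -0.346, 0.086], [0.469, -0.32, 0.087], [0.399, -0.379, 0.087], [0.389, -0.338, 0.087], [0.479, -0.363, 0.087], [0.389, -0.353, 0.088], [0.392, -0.338, 0.088], [0.479, -0.353, 0.088], [0.479, -0.345, 0.088], [0.407, -0.386, 0.089], [0.394, -0.368, 0.089], [0.479, -0.338, 0.089], [0.389, -0.348, 0.089], [0.404, -0.386, 0.09], [0.469, -0.
[... 3514 characters left out ...]

  wires [[0.573, -0.471, 0.056], [0.515, -0.471, 0.058], [0.575, -0.474, 0.061], [0.517, -0.436, 0.063], [0.516, -0.471, 0.065], [0.516, -0.478, 0.065], [0.575, -0.472, 0.068], [0.574, -0.477, 0.07], [0.514, -0.473, 0.071], [0.575, -0.431, 0.072], [0.575, -0.432, 0.074], [0.578, -0.437, 0.075], [0.513, -0.434, 0.077], [0.514, -0.477, 0.079], [0.582, -0.431, 0.082], [0.579, -0.478, 0.084], [0.586, -0.478, 0.086], [0.591, -0.462, 0.087], [0.5, -0.454, 0.087], [0.505, -0.44, 0.087], [0.511, -0.483, 0.087], [0.507, -0.426, 0.088], [0.508, -0.484, 0.088], [0.591, -0.456, 0.088], [0.588, -0.468, 0.089], [0.501, -0.438, 0.089], [0.502, -0.465, 0.089], [0.505, -0.471, 0.089], [0.589, -0.464, 0.09]]
```

```bash
cat >> h.py <<'E'
from scipy.spatial.transform import Rotation as Rn
def go(x,y,z,yaw):
    """tool-frame shift and turn to reach TCP (x,y,z), tool x at yaw deg, pointing down"""
    s=robot.read_state();R=Rn.from_quat(s['orientation'])
    d=R.inv().apply(np.array([x,y,z])-s['eef_pos'])
    a=np.radians(yaw)
    G=Rn.from_matrix(np.array([[np.cos(a),np.sin(a),0],[np.sin(a),-np.cos(a),0],[0,0,-1.]]))
    print('t',s['time'],'pos',np.round(s['eef_pos'],4),'F',np.round(s['force'],2),'w',round(float(s['grip_width']),4),'shift',np.round(d,4),'turn',np.round((R.inv()*G).as_rotvec(),4))
E
python3 -m pendant '[[0.06,-0.045,-0.02,0,0,0.04,-1],[0.12,-0.09,-0.045,0,0,0.1,-1],[0.18,-0.135,-0.045,0,0,0.16,-1],[0.24,-0.18,-0.045,0,0,0.22,-1],[0.279,-0.212,-0.045,0,0,0.278,-1],[0.279,-0.212,-0.045,0,0,0.278,-1],[0.279,-0.212,-0.045,0,0,0.278,-1],[0.279,-0.212,-0.045,0,0,0.278,-1]]'
python3 - <<'E'
from h import *
go(.4,-.25,.25,0)
c=read_camera('wrist');save(c,'wrist1.png');np.savez('/tmp/wrist',**c)
E
```

```text
time: 2.15
eef_pos: [0.3629, -0.2455, 0.251]
orientation: [1.0, 0.002, 0.001, 0.0]
force: [-0.5, -0.6, -0.8]
grip_width: 0.0938
t 2.15 pos [ 0.3629 -0.2455  0.251 ] F [-0.52 -0.63 -0.8 ] w 0.0938 shift [0.0371 0.0047 0.0011] turn [ 0.0002 -0.0012  0.0036]
```

View pics/wrist1.png

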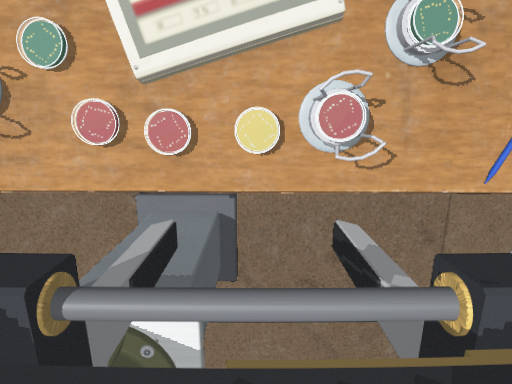

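The wrist view shows the four dishes at (42,43), (96,122), (168,132) and (258,130), the red stack at (340,117) and the green stack at (435,22). I'll fit them and compare with the other cameras.

Run:
```python
from h import *
D=dict(ra=(.427,-.037),rb=(.415,-.132),y=(.417,-.249),g=(.525,.021))
S=dict(r=(.434,-.349,15),y=(.475,.136,-3),g=(.546,-.454,0))
for n in ['top','scene','wrist']:
  w=cloud(np.load(f'/tmp/{n}.npz')).reshape(-1,3); w=w[~np.isnan(w[:,0])]
  print(n,'desk',np.median(w[(abs(w[:,2])<.006)&(w[:,0]>.38)][:,2]))
  for k,(x,y) in D.items():
    c=np.array([x,y])
    p=w[(np.hypot(*(w[:,:2]-c).T)<.045)&(w[:,2]>.0075)&(w[:,2]<.03)]
    # boundary by hull, fit circle r free
    h=cv2.convexHull(p[:,:2].astype(np.float32))[:,0]
    r=least_squares(lambda q:np.hypot(h[:,0]-q[0],h[:,1]-q[1])-q[2],[x,y,.03],loss='soft_l1',f_scale=.001)
    print(' dish',k,np.round(r.x,4),'top z',round(float(np.percentile(p[:,2],80)),4))
  for k,(x,y,a) in S.items():
    p=w[np.hypot(*(w[:,:2]-[x,y]).T)<.06]
    t=p[(p[:,2]>.05)&(p[:,2]<.073)]
    def f(q):
        an=q[2]+np.radians([36,-36,144,216]); U=np.stack([q[0]+.0355*np.cos(an),q[1]+.0355*np.sin(an)],-1)
        d=np.linalg.norm(t[:,None,:2]-U,axis=-1); return d.min(1)
    if len(t)>5:
        r=least_squares(f,[x,y,np.radians(a)],loss='soft_l1',f_scale=.002)
        print(' stack',k,len(t),np.round(r.x[:2],4),round(np.degrees(r.x[2]),1),'res',round(float(np.median(r.fun)),4))
    q=p[(np.hypot(*(p[:,:2]-[x,y]).T)<.02)]
    print('   top',np.round(np.percentile(q[:,2],[20,50,80]),4) if len(q) else '')
```

```text
top desk 0.000822541572906843
 dish ra [ 0.428  -0.0378  0.0293] top z 0.0169
 dish rb [ 0.4152 -0.1329  0.029 ] top z 0.0171
 dish y [ 0.4173 -0.25    0.0293] top z 0.0173
 dish g [0.5251 0.0213 0.0295] top z 0.0168
 stack r 12 [ 0.4346 -0.3487] 16.1 res 0.0015
   top [0.0408 0.042  0.0435]
 stack y 18 [0.476  0.1345] -4.6 res 0.0012
   top [0.0432 0.0443 0.0456]
 stack g 21 [ 0.5455 -0.4545] -0.7 res 0.0016
   top [0.0395 0.0408 0.0423]
scene desk 0.001169840901712571
 dish ra [ 0.427  -0.0355  0.0299] top z 0.0178
 dish rb [ 0.4144 -0.1304  0.03  ] top z 0.0177
 dish y [ 0.4161 -0.247   0.03  ] top z 0.0169
 dish g [0.5242 0.0228 0.0295] top z 0.0176
 stack r 47 [ 0.4333 -0.3485] 16.5 res 0.0021
   top [-0.7491  0.0402  0.0423]
 stack y 83 [0.474  0.1373] -3.9 res 0.0016
   top [0.0441 0.0449 0.0455]
 stack g 34 [ 0.5454 -0.4525] -0.8 res 0.002
   top [-0.7487 -0.7448  0.041 ]
wrist desk -0.0008109983334526061
 dish ra [ 0.4271 -0.0374  0.0297] top z 0.0149
 dish rb [ 0.414  -0.1319  0.0298] top z 0.0149
 dish y [ 0.4166 -0.249   0.0292] top z 0.0148
 dish g [0.5247 0.0215 0.03  ] top z 0.0152
 stack r 91 [ 0.434  -0.3491] 16.6 res 0.0012
   top [0.04   0.0407 0.0413]
   top 
 stack g 88 [ 0.5457 -0.454 ] -0.4 res 0.0012
   top [0.0383 0.039  0.0397]
```

Red b goes first. The jaws can already be turned to the red rack's 16.4° yaw for this pick.

Run:
```python
from h import *
go(.4145,-.1318,.05,16.4)
```

```text
t 2.2 pos [ 0.3621 -0.2468  0.2508] F [-0.11  0.2   0.22] w 0.0939 shift [ 0.0526 -0.1149  0.2008] turn [ 0.0004 -0.0006 -0.2832]
```

```bash
python3 -m pendant '[[0.012,-0.03,0.035,0,0,-0.1,-0.7],[0.024,-0.06,0.075,0,0,-0.2,-0.7],[0.036,-0.09,0.115,0,0,-0.283,-0.7],[0.048,-0.11,0.15,0,0,-0.283,-0.7],[0.0526,-0.115,0.185,0,0,-0.283,-0.7],[0.0526,-0.115,0.2008,0,0,-0.283,-0.7],[0.0526,-0.115,0.2008,0,0,-0.283,-0.7]]'
python3 - <<'E'
from h import *
go(.4145,-.1318,.004,16.4)
c=read_camera('wrist');save(c,'wrist2.png')
E
```

```text
time: 2.9
eef_pos: [0.4121, -0.1344, 0.0477]
orientation: [0.99, 0.14, -0.002, -0.001]
force: [0.4, 0.5, 0.3]
grip_width: 0.0798
t 2.9 pos [ 0.4121 -0.1344  0.0477] F [0.36 0.46 0.3 ] w 0.0798 shift [ 0.0032 -0.0017  0.0437] turn [-0.0025  0.0033 -0.0051]
```

View pics/wrist2.png

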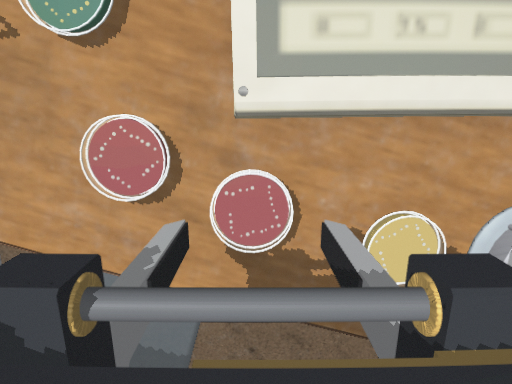

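```bash
python3 -m pendant '[[0,0,0.015,0,0,0,-0.7],[0,0,0.03,0,0,0,-0.7],[0,0,0.04,0,0,0,-0.7],[0,0,0.045,0,0,0,-0.7],[0,0,0.045,0,0,0,-0.7]]'
python3 - <<'E'
from h import *
go(.4145,-.1318,.004,16.4)
E
```

```text
time: 3.45
eef_pos: [0.4135, -0.1343, 0.0048]
orientation: [0.99, 0.14, -0.0, -0.0]
force: [-0.4, 0.4, 0.2]
grip_width: 0.0801
t 3.45 pos [ 0.4135 -0.1343  0.0048] F [-0.35  0.44  0.16] w 0.0801 shift [ 0.0017 -0.0021  0.0008] turn [-0.      0.     -0.0049]
```

```bash
python3 -m pendant '[[0.0017,-0.0021,0.001,0,0,0,-0.7],[0.0017,-0.0021,0.001,0,0,0,-0.6],[0.0017,-0.0021,0.001,0,0,0,-0.45],[0.0017,-0.0021,0.001,0,0,0,0],[0.0017,-0.0021,0.001,0,0,0,0],[0.0017,-0.0021,0.001,0,0,0,0]]' 15
python3 - <<'E'
from h import *
go(.4145,-.1318,.14,16.4)
E
```

```text
time: 4.05
eef_pos: [0.4147, -0.1315, 0.0038]
orientation: [0.99, 0.14, 0.0, 0.0]
force: [0.7, 0.4, 3.8]
grip_width: 0.0595
t 4.05 pos [ 0.4147 -0.1315  0.0038] F [0.72 0.37 3.76] w 0.0595 shift [-0.0002  0.0003 -0.1362] turn [ 0.0002 -0.0003 -0.0044]
```

```bash
python3 -m pendant '[[0,0,-0.01,0,0,0,0],[0,0,-0.035,0,0,0,0],[0,0,-0.07,0,0,0,0],[0,0,-0.105,0,0,0,0],[0,0,-0.13,0,0,0,0],[0,0,-0.136,0,0,0,0],[0,0,-0.136,0,0,0,0]]'
python3 - <<'E'
from h import *
go(.434,-.349,.14,16.4)
c=read_camera('wrist');save(c,'wrist3.png')
E
```

```text
time: 4.75
eef_pos: [0.4147, -0.1315, 0.1403]
orientation: [0.99, 0.14, 0.001, 0.0]
force: [-0.4, 0.7, -0.1]
grip_width: 0.0596
t 4.75 pos [ 0.4147 -0.1315  0.1403] F [-0.43  0.72 -0.14] w 0.0596 shift [-0.0419  0.2142  0.0004] turn [ 0.001  -0.0012 -0.0045]
```

View pics/wrist3.png

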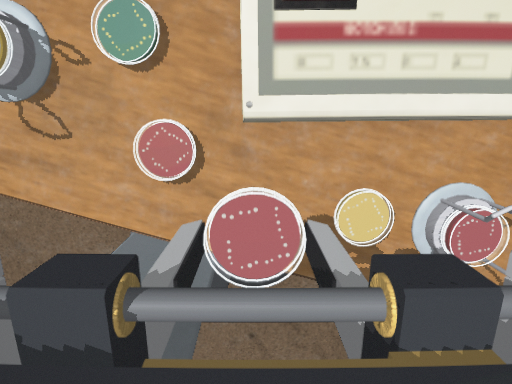

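The dish is held level. I'll check where it sits between the pads, then carry it over.

```bash
cat >> h.py <<'E'
def held(c):
    s=robot.read_state(); w=cloud(c); z=s['eef_pos'][2]
    p=w.reshape(-1,3); R=Rn.from_quat(s['orientation'])
    q=R.inv().apply(p-s['eef_pos'])
    m=(np.hypot(q[:,0],q[:,1])<.045)&(abs(q[:,1])<.0285)&(q[:,2]<.0)&(q[:,2]>-.02)
    q=q[m]
    e=q[:,1]
    xs=[]
    for a in np.arange(-.02,.0201,.002):
        k=q[abs(e-a)<.001,0]
        if len(k)>5: xs.append(((k.min()+k.max())/2,k.max()-k.min(),np.sqrt(.03**2-a*a)*2))
    xs=np.array(xs);print('held x in tool',np.round(np.median(xs[:,0]),4),'width',np.round(np.median(xs[:,1]-xs[:,2]),4),'top z tool',np.round(np.median(q[:,2]),4))
    A=np.c_[q[:,:2],np.ones(len(q))];print('tilt',np.round(np.linalg.lstsq(A,q[:,2],rcond=None)[0][:2],3))
E
python3 -m pendant '[[-0.004,0.02,0,0,0,0,0],[-0.012,0.06,0,0,0,0,0],[-0.020,0.105,0,0,0,0,0],[-0.030,0.15,0,0,0,0,0],[-0.037,0.19,0,0,0,0,0],[-0.042,0.21,0,0,0,-0.0045,0],[-0.0419,0.2142,0,0,0,-0.0045,0],[-0.0419,0.2142,0,0,0,-0.0045,0]]'
python3 - <<'E'
from h import *
go(.434,-.349,.14,16.4)
c=read_camera('wrist');save(c,'wrist4.png');held(c)
go(.434,-.349,.06,16.4)
E
```

```text
time: 5.6
eef_pos: [0.4334, -0.3484, 0.1381]
orientation: [0.99, 0.142, -0.001, -0.001]
force: [-0.1, 0.2, 0.4]
grip_width: 0.0594
t 5.6 pos [ 0.4334 -0.3484  0.1381] F [-0.15  0.16  0.38] w 0.0594 shift [ 0.0004  0.0007 -0.0019] turn [-0.0022  0.0012 -0.0006]
held x in tool -0.0003 width -0.0007 top z tool -0.0096
tilt [0.018 0.002]
t 5.65 pos [ 0.4336 -0.3479  0.1386] F [ 0.26 -0.09 -0.86] w 0.0593 shift [0.0001 0.0013 0.0786] turn [-0.0017  0.0009  0.0002]
```

View pics/wrist4.png

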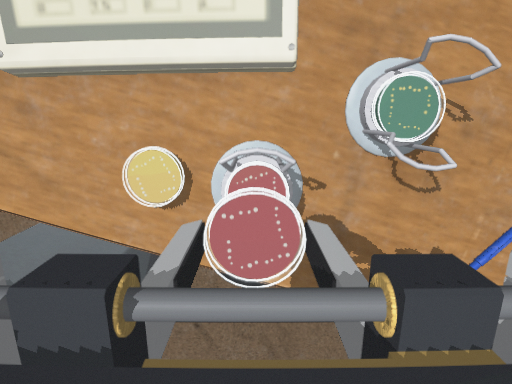

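```bash
python3 -m pendant '[[0,0.001,0.008,0,0,0,0],[0,0.001,0.02,0,0,0,0],[0,0.001,0.035,0,0,0,0],[0,0.001,0.048,0,0,0,0],[0,0.001,0.058,0,0,0,0],[0,0.001,0.062,0,0,0,0],[0,0.001,0.062,0,0,0,0]]'
python3 - <<'E'
from h import *
go(.434,-.349,.055,16.4)
E
```

```text
time: 6.35
eef_pos: [0.434, -0.3496, 0.0771]
orientation: [0.99, 0.143, -0.0, -0.0]
force: [0.8, -0.1, -0.1]
grip_width: 0.0597
t 6.35 pos [ 0.434  -0.3496  0.0771] F [ 0.78 -0.14 -0.07] w 0.0597 shift [ 0.0001 -0.0006  0.0221] turn [-0.0007  0.0004  0.0001]
```

```bash
python3 -m pendant '[[0,0,0.006,0,0,0,0],[0,0,0.013,0,0,0,0],[0,0,0.018,0,0,0,0],[0,0,0.022,0,0,0,0],[0,0,0.024,0,0,0,0],[0,0,0.026,0,0,0,0],[0,0,0.026,0,0,0,0]]'
python3 -m pendant '[[0,0,0.001,0,0,0,0],[0,0,0.002,0,0,0,0],[0,0,0.002,0,0,0,0]]'
```

```text
time: 7.05
eef_pos: [0.4341, -0.3498, 0.0515]
orientation: [0.99, 0.143, -0.0, -0.0]
force: [-0.2, -0.8, -0.1]
grip_width: 0.0593
time: 7.35
eef_pos: [0.4341, -0.3498, 0.0496]
orientation: [0.99, 0.143, -0.0, 0.0]
force: [-0.3, 0.4, 0.0]
grip_width: 0.0595
```

```bash
python3 -m pendant '[[0,0,0.001,0,0,0,0],[0,0,0.002,0,0,0,0],[0,0,0.002,0,0,0,0]]'
python3 -m pendant '[[0,0,0.001,0,0,0,0],[0,0,0.001,0,0,0,0]]'
python3 -m pendant '[[0,0,0.001,0,0,0,0],[0,0,0.001,0,0,0,0]]'
python3 -m pendant '[[0,0,0.001,0,0,0,0],[0,0,0.001,0,0,0,0]]'
```

```text
time: 7.65
eef_pos: [0.4341, -0.3498, 0.0475]
orientation: [0.99, 0.143, -0.0, -0.0]
force: [0.4, -0.1, -0.4]
grip_width: 0.0598
time: 7.85
eef_pos: [0.4341, -0.3498, 0.0465]
orientation: [0.99, 0.143, -0.0, -0.0]
force: [0.1, -0.1, 0.5]
grip_width: 0.0595
time: 8.05
eef_pos: [0.4341, -0.3498, 0.0455]
orientation: [0.99, 0.143, -0.0, -0.0]
force: [-0.4, -0.4, -0.0]
grip_width: 0.0597
time: 8.25
eef_pos: [0.4342, -0.3498, 0.0454]
orientation: [0.99, 0.143, 0.0, 0.0]
force: [-3.2, 2.7, 9.5]
grip_width: 0.0595
```

It's resting: Fz is 9.5 N at z 0.045. Letting go and rising.

```bash
python3 -m pendant '[[0,0,0,0,0,0,-0.3],[0,0,0,0,0,0,-0.35],[0,0,0,0,0,0,-0.5],[0,0,0,0,0,0,-0.6],[0,0,0,0,0,0,-0.6]]'
python3 -m pendant '[[0,0,-0.02,0,0,0,-0.6],[0,0,-0.05,0,0,0,-0.6],[0,0,-0.09,0,0,0,-0.6],[0,0,-0.11,0,0,0,-0.6],[0,0,-0.11,0,0,0,-0.7]]'
python3 - <<'E'
from h import *
c=read_camera('wrist');save(c,'wrist5.png')
go(.4272,-.037,.15,16.4)
E
```

```text
time: 8.75
eef_pos: [0.4341, -0.3498, 0.0445]
orientation: [0.99, 0.143, -0.0, -0.0]
force: [-0.4, -0.1, 0.5]
grip_width: 0.0753
time: 9.25
eef_pos: [0.4351, -0.3506, 0.1577]
orientation: [0.99, 0.143, 0.002, 0.002]
force: [-0.7, 0.0, -0.6]
grip_width: 0.0785
t 9.3 pos [ 0.4344 -0.3501  0.1555] F [ 0.19 -0.16 -0.25] w 0.0795 shift [ 0.0815 -0.3024  0.005 ] turn [ 0.0018 -0.0011  0.    ]
```

View pics/wrist5.png

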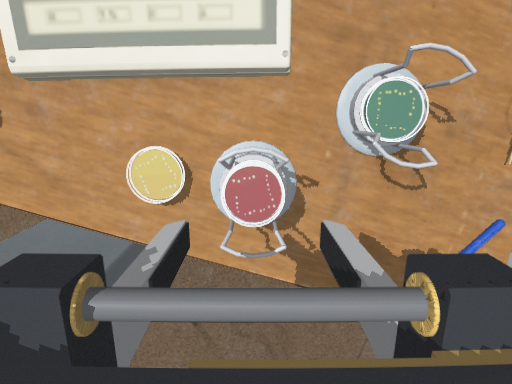

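The first dish lies flat between the wires, at (252,193). Red a is next.

```bash
python3 -m pendant '[[0.010,-0.04,0,0,0,0,-0.7],[0.022,-0.085,0,0,0,0,-0.7],[0.035,-0.13,0,0,0,0,-0.7],[0.047,-0.175,0.01,0,0,0,-0.7],[0.06,-0.22,0.03,0,0,0,-0.7],[0.072,-0.265,0.055,0,0,0,-0.7],[0.08,-0.295,0.08,0,0,0,-0.7],[0.0816,-0.302,0.095,0,0,0,-0.7]]'
python3 -m pendant '[[0.0,0,0.005,0,0,0,-0.7],[0,0,0.005,0,0,0,-0.7]]'
python3 - <<'E'
from h import *
c=read_camera('wrist');save(c,'wrist6.png')
W=cloud(c);w=W.reshape(-1,3)
p=w[(np.hypot(w[:,0]-.4272,w[:,1]+.037)<.045)&(w[:,2]>.0075)&(w[:,2]<.03)]
h=cv2.convexHull(p[:,:2].astype(np.float32))[:,0]
r=least_squares(lambda q:np.hypot(h[:,0]-q[0],h[:,1]-q[1])-q[2],[.427,-.037,.03],loss='soft_l1',f_scale=.001);print(r.x)
go(.4272,-.037,.004,16.4)
E
```

```text
time: 10.1
eef_pos: [0.4251, -0.0341, 0.0568]
orientation: [0.99, 0.144, -0.002, -0.001]
force: [1.3, 0.2, -0.2]
grip_width: 0.0803
time: 10.3
eef_pos: [0.4265, -0.0373, 0.0537]
orientation: [0.99, 0.143, -0.001, -0.0]
force: [0.2, -0.0, -0.1]
grip_width: 0.08
[ 0.42760224 -0.03709797  0.02965075]
t 10.35 pos [ 0.427  -0.0376  0.0545] F [ 0.52 -1.03  0.94] w 0.0796 shift [ 0.0004 -0.0005  0.0505] turn [-0.0003  0.0007 -0.0005]
```

```bash
python3 -m pendant '[[0,0,0.012,0,0,0,-0.7],[0,0,0.03,0,0,0,-0.7],[0,0,0.043,0,0,0,-0.7],[0.0005,-0.0005,0.05,0,0,0,-0.7],[0.0005,-0.0005,0.05,0,0,0,-0.6],[0.0005,-0.0005,0.05,0,0,0,-0.45],[0.0005,-0.0005,0.05,0,0,0,0],[0.0005,-0.0005,0.05,0,0,0,0]]' 15
python3 -m pendant '[[0,0,0,0,0,0,0],[0,0,-0.01,0,0,0,0],[0,0,-0.035,0,0,0,0],[0,0,-0.07,0,0,0,0],[0,0,-0.105,0,0,0,0],[0,0,-0.13,0,0,0,0],[0,0,-0.136,0,0,0,0],[0,0,-0.136,0,0,0,0]]'
python3 - <<'E'
from h import *
c=read_camera('wrist');save(c,'wrist7.png');held(c)
go(.4341,-.3494,.14,16.4)
E
```

```text
time: 11.15
eef_pos: [0.4278, -0.0366, 0.0052]
orientation: [0.99, 0.143, 0.001, 0.0]
force: [0.1, 0.3, 2.4]
grip_width: 0.0594
time: 11.95
eef_pos: [0.4276, -0.0364, 0.1413]
orientation: [0.99, 0.143, 0.001, 0.0]
force: [0.4, -0.1, -0.6]
grip_width: 0.0594
held x in tool -0.0001 width -0.0002 top z tool -0.0098
tilt [0.018 0.   ]
t 12.0 pos [ 0.4271 -0.0364  0.1402] F [ 0.72 -0.61 -0.46] w 0.0595 shift [-8.170e-02  3.022e-01  2.000e-04] turn [-0.0002  0.0003  0.0001]
```

View pics/wrist7.png

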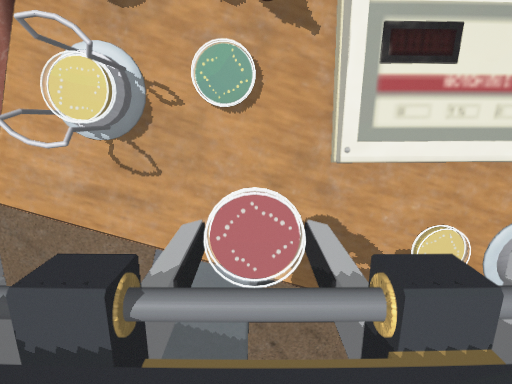

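Held level at (255,237). Carrying it to the red stack.

```bash
python3 -m pendant '[[-0.006,0.022,0,0,0,0,0],[-0.017,0.062,0,0,0,0,0],[-0.029,0.106,0,0,0,0,0],[-0.041,0.15,0,0,0,0,0],[-0.053,0.195,0,0,0,0,0],[-0.064,0.237,0,0,0,0,0],[-0.074,0.275,0,0,0,0,0],[-0.080,0.296,0,0,0,0,0]]'
python3 -m pendant '[[-0.0017,0.006,0,0,0,0,0],[-0.0017,0.0062,0,0,0,0,0],[-0.0017,0.0062,0,0,0,0,0]]'
python3 - <<'E'
from h import *
go(.4341,-.3494,.08,16.4)
E
```

```text
time: 12.8
eef_pos: [0.4333, -0.3452, 0.1385]
orientation: [0.99, 0.142, -0.001, -0.001]
force: [-0.2, 0.5, 0.1]
grip_width: 0.0595
time: 13.1
eef_pos: [0.4344, -0.3483, 0.1399]
orientation: [0.99, 0.143, -0.0, -0.001]
force: [-0.6, 0.2, -0.9]
grip_width: 0.0592
t 13.1 pos [ 0.4344 -0.3483  0.1399] F [-0.62  0.17 -0.93] w 0.0592 shift [-0.0005  0.0011  0.0599] turn [-0.0013  0.0006  0.0008]
```

```bash
python3 -m pendant '[[0,0.0005,0.01,0,0,0,0],[0,0.0005,0.025,0,0,0,0],[0,0.0005,0.042,0,0,0,0],[0,0.0005,0.056,0,0,0,0],[0,0.0005,0.065,0,0,0,0],[0,0.0005,0.070,0,0,0,0],[0,0.0005,0.072,0,0,0,0],[0,0.0005,0.072,0,0,0,0]]'
python3 -m pendant '[[0,0,0.001,0,0,0,0],[0,0,0.002,0,0,0,0],[0,0,0.003,0,0,0,0],[0,0,0.003,0,0,0,0]]'
```

```text
time: 13.9
eef_pos: [0.4347, -0.3499, 0.0688]
orientation: [0.99, 0.143, 0.0, 0.0]
force: [-0.2, -0.7, -0.3]
grip_width: 0.0596
time: 14.3
eef_pos: [0.4346, -0.3499, 0.0656]
orientation: [0.99, 0.143, 0.0, 0.0]
force: [-0.1, -0.4, 0.3]
grip_width: 0.0596
```

```bash
python3 -m pendant '[[0,0,0.001,0,0,0,0],[0,0,0.002,0,0,0,0],[0,0,0.002,0,0,0,0]]'
```

```text
time: 14.6
eef_pos: [0.4345, -0.3498, 0.0635]
orientation: [0.99, 0.143, -0.0, -0.0]
force: [-0.5, 0.6, -0.8]
grip_width: 0.0595
```

```bash
python3 -m pendant '[[0,0,0.001,0,0,0,0],[0,0,0.001,0,0,0,0]]'
python3 -m pendant '[[0,0,0.001,0,0,0,0],[0,0,0.001,0,0,0,0]]'
python3 -m pendant '[[0,0,0.0005,0,0,0,0],[0,0,0.0005,0,0,0,0]]'
```

```text
time: 14.8
eef_pos: [0.4345, -0.3499, 0.0625]
orientation: [0.99, 0.143, -0.0, -0.0]
force: [-0.3, -0.1, -1.3]
grip_width: 0.0592
time: 15.0
eef_pos: [0.4346, -0.3499, 0.0618]
orientation: [0.99, 0.143, 0.0, 0.0]
force: [-0.5, 0.5, 2.3]
grip_width: 0.059
time: 15.2
eef_pos: [0.4346, -0.35, 0.0618]
orientation: [0.99, 0.143, 0.0, 0.0]
force: [-3.3, 2.2, 8.5]
grip_width: 0.0598
```

It's resting: Fz is 8.5 N and the height matches the stack plus one dish. Releasing.

```bash
python3 -m pendant '[[0,0,0,0,0,0,-0.3],[0,0,0,0,0,0,-0.35],[0,0,0,0,0,0,-0.5],[0,0,0,0,0,0,-0.6],[0,0,0,0,0,0,-0.6]]'
python3 -m pendant '[[0,0,-0.015,0,0,0,-0.6],[0,0,-0.04,0,0,0,-0.6],[0,0,-0.07,0,0,0,-0.6],[0,0,-0.09,0,0,0,-0.6],[0,0,-0.09,0,0,0,-0.6],[0,0,-0.09,0,0,0,-0.7]]'
python3 - <<'E'
from h import *
c=read_camera('wrist');save(c,'wrist8.png')
go(.4167,-.249,.06,45)
E
```

```text
time: 15.7
eef_pos: [0.4345, -0.3499, 0.061]
orientation: [0.99, 0.143, -0.0, -0.0]
force: [-0.1, -0.0, -0.6]
grip_width: 0.0749
time: 16.3
eef_pos: [0.4344, -0.3498, 0.1505]
orientation: [0.99, 0.143, -0.0, -0.0]
force: [0.2, 0.0, 0.1]
grip_width: 0.079
t 16.35 pos [ 0.4342 -0.3496  0.1499] F [-0.01  0.68 -0.94] w 0.0797 shift [ 0.0117 -0.1013  0.09  ] turn [-1.500e-03  4.000e-04 -4.991e-01]
```

View pics/wrist8.png

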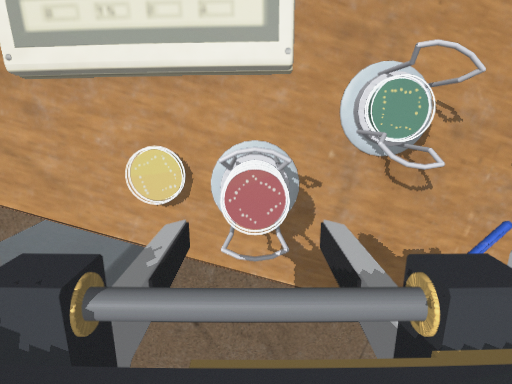

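Both red dishes lie on the red stack, flat and between the wires (255,197). Yellow is next, at (155,175). I'll turn the jaws to yaw -30° so they clear the red rack.

```bash
python3 -m pendant '[[0.002,-0.02,0,0,0,0.14,-0.7],[0.005,-0.05,0,0,0,0.28,-0.7],[0.009,-0.08,0.01,0,0,0.42,-0.7],[0.0117,-0.098,0.03,0,0,0.56,-0.7],[0.0117,-0.1013,0.06,0,0,0.7,-0.7],[0.0117,-0.1013,0.08,0,0,0.81,-0.7],[0.0117,-0.1013,0.09,0,0,0.81,-0.7],[0.0117,-0.1013,0.09,0,0,0.81,-0.7]]'
python3 - <<'E'
from h import *
c=read_camera('wrist');save(c,'wrist9.png')
w=cloud(c).reshape(-1,3)
p=w[(np.hypot(w[:,0]-.4167,w[:,1]+.249)<.045)&(w[:,2]>.0075)&(w[:,2]<.03)]
h=cv2.convexHull(p[:,:2].astype(np.float32))[:,0]
r=least_squares(lambda q:np.hypot(h[:,0]-q[0],h[:,1]-q[1])-q[2],[.4167,-.249,.03],loss='soft_l1',f_scale=.001);print(r.x)
go(.4167,-.249,.004,-30)
E
```

```text
time: 17.15
eef_pos: [0.4164, -0.2489, 0.0595]
orientation: [0.966, -0.257, -0.002, -0.001]
force: [0.9, -0.3, -0.4]
grip_width: 0.0798
[ 0.41671019 -0.24947997  0.02968284]
t 17.2 pos [ 0.417  -0.2494  0.0607] F [ 0.51  0.22 -0.16] w 0.0802 shift [-0.0003 -0.0002  0.0567] turn [-0.0002  0.0014  0.0028]
```

View pics/wrist9.png

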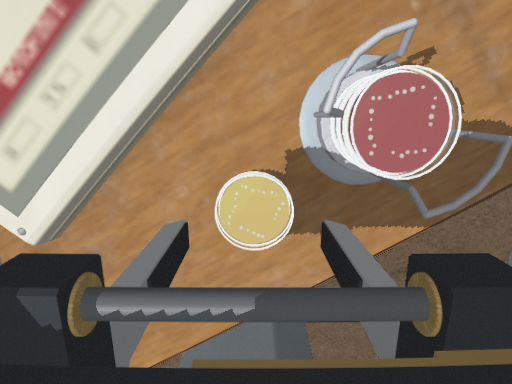

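The yellow dish is centred between the jaws at (255,210), and the fingers clear the rack.

```bash
python3 -m pendant '[[0,0,0.015,0,0,0,-0.7],[0,0,0.035,0,0,0,-0.7],[0,0,0.05,0,0,0,-0.7],[0,0,0.056,0,0,0,-0.7],[0,0,0.056,0,0,0,-0.6],[0,0,0.056,0,0,0,-0.45],[0,0,0.056,0,0,0,0],[0,0,0.056,0,0,0,0]]' 15
python3 -m pendant '[[0,0,0,0,0,0,0],[0,0,-0.01,0,0,0,0],[0,0,-0.035,0,0,0,0],[0,0,-0.07,0,0,0,0],[0,0,-0.105,0,0,0,0],[0,0,-0.13,0,0,0,0],[0,0,-0.136,0,0,0,0],[0,0,-0.136,0,0,0,0]]'
python3 - <<'E'
from h import *
c=read_camera('wrist');save(c,'wrist10.png');held(c)
go(.475,.1357,.14,-4.3)
E
```

```text
time: 18.0
eef_pos: [0.4176, -0.2497, 0.0059]
orientation: [0.966, -0.259, 0.001, 0.0]
force: [-0.6, 0.1, 5.3]
grip_width: 0.0597
time: 18.8
eef_pos: [0.4173, -0.2495, 0.1417]
orientation: [0.966, -0.259, 0.001, 0.0]
force: [1.0, -0.7, -1.0]
grip_width: 0.0595
held x in tool -0.0003 width -0.0006 top z tool -0.0092
tilt [0.017 0.001]
t 18.85 pos [ 0.4169 -0.2492  0.1406] F [-0.21 -0.38 -1.06] w 0.0595 shift [-0.1422 -0.3624  0.0007] turn [-2.000e-04  5.000e-04 -4.486e-01]
```

```bash
python3 -m pendant '[[-0.007,-0.018,0,0,0,0,0],[-0.021,-0.053,0,0,0,-0.05,0],[-0.037,-0.093,0,0,0,-0.12,0],[-0.053,-0.134,0,0,0,-0.2,0],[-0.069,-0.175,0,0,0,-0.28,0],[-0.085,-0.216,0,0,0,-0.36,0],[-0.101,-0.257,0,0,0,-0.42,0],[-0.116,-0.296,0,0,0,-0.4486,0]]'
python3 - <<'E'
from h import *
go(.475,.1357,.14,-4.3)
E
```

```text
time: 19.65
eef_pos: [0.464, 0.0668, 0.1396]
orientation: [0.999, -0.036, -0.001, 0.0]
force: [1.7, -0.3, -0.0]
grip_width: 0.0595
t 19.65 pos [0.464  0.0668 0.1396] F [ 1.66 -0.34 -0.04] w 0.0595 shift [ 0.006  -0.0695 -0.0004] turn [0.0003 0.0025 0.0025]
```

```bash
python3 -m pendant '[[0.002,-0.03,0,0,0,0,0],[0.0045,-0.055,0,0,0,0,0],[0.0055,-0.068,0,0,0,0,0],[0.0055,-0.071,0,0,0,0,0],[0.0055,-0.071,0,0,0,0,0],[0.0055,-0.071,0,0,0,0,0]]'
python3 - <<'E'
from h import *
c=read_camera('wrist');save(c,'wrist11.png');held(c)
c=read_camera('scene');save(c,'scene11.png')
w=cloud(read_camera('wrist')).reshape(-1,3)
x,y,a=.475,.136,-4.3
p=w[np.hypot(*(w[:,:2]-[x,y]).T)<.06]
t=p[(p[:,2]>.05)&(p[:,2]<.073)]
print(len(t),np.round(t[::max(1,len(t)//10)],3).tolist())
go(.475,.1357,.065,-4.3)
E
```

```text
time: 20.25
eef_pos: [0.4754, 0.1343, 0.1409]
orientation: [0.999, -0.038, -0.0, 0.0]
force: [0.4, -0.4, 0.7]
grip_width: 0.0593
held x in tool -0.0011 width -0.0007 top z tool -0.0079
tilt [0.015 0.001]
44 [[0.508, 0.154, 0.052], [0.508, 0.154, 0.056], [0.505, 0.114, 0.056], [0.508, 0.154, 0.062], [0.505, 0.115, 0.06], [0.508, 0.154, 0.067], [0.504, 0.115, 0.058], [0.507, 0.153, 0.065], [0.507, 0.153, 0.072], [0.506, 0.153, 0.071], [0.502, 0.112, 0.073]]
t 20.4 pos [0.4756 0.1345 0.1412] F [ 0.72  0.23 -0.2 ] w 0.0595 shift [-0.0007 -0.0011  0.0762] turn [-0.     -0.0001 -0.0012]
```

View pics/wrist11.png

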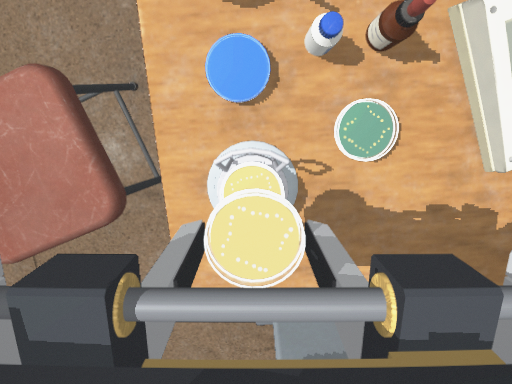

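View pics/scene11.png

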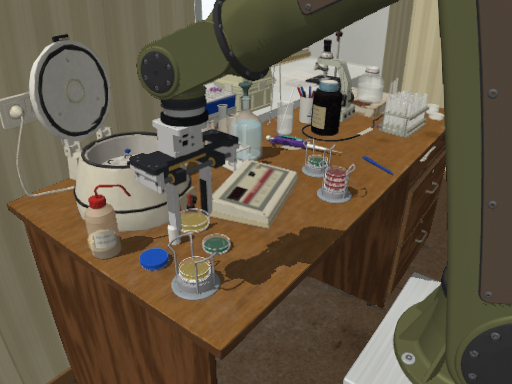

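```bash
python3 -m pendant '[[0.0008,-0.0015,0.008,0,0,0,0],[0.0008,-0.0015,0.02,0,0,0,0],[0.0008,-0.0015,0.035,0,0,0,0],[0.0008,-0.0015,0.048,0,0,0,0],[0.0008,-0.0015,0.058,0,0,0,0],[0.0008,-0.0015,0.063,0,0,0,0],[0.0008,-0.0015,0.063,0,0,0,0]]'
python3 - <<'E'
from h import *
go(.4765,.136,.055,-4.3)
E
```

```text
time: 21.1
eef_pos: [0.4762, 0.1367, 0.0774]
orientation: [0.999, -0.038, -0.001, 0.0]
force: [-0.5, 0.6, -0.4]
grip_width: 0.0594
t 21.1 pos [0.4762 0.1367 0.0774] F [-0.51  0.63 -0.4 ] w 0.0594 shift [0.0004 0.0007 0.0224] turn [ 0.0003  0.0011 -0.0001]
```

```bash
python3 -m pendant '[[0,0.0004,0.006,0,0,0,0],[0,0.0004,0.013,0,0,0,0],[0,0.0004,0.018,0,0,0,0],[0,0.0004,0.021,0,0,0,0],[0,0.0004,0.023,0,0,0,0],[0,0.0004,0.023,0,0,0,0]]'
python3 -m pendant '[[0,0,0.001,0,0,0,0],[0,0,0.002,0,0,0,0],[0,0,0.002,0,0,0,0]]'
```

```text
time: 21.7
eef_pos: [0.4764, 0.1364, 0.055]
orientation: [0.999, -0.038, -0.0, 0.0]
force: [-0.2, -0.3, 0.2]
grip_width: 0.0595
time: 22.0
eef_pos: [0.4764, 0.1364, 0.0531]
orientation: [0.999, -0.038, -0.0, -0.0]
force: [0.5, -0.7, 0.5]
grip_width: 0.0595
```

```bash
python3 -m pendant '[[0,0,0.001,0,0,0,0],[0,0,0.001,0,0,0,0]]'
python3 -m pendant '[[0,0,0.001,0,0,0,0],[0,0,0.001,0,0,0,0]]'
```

```text
time: 22.2
eef_pos: [0.4764, 0.1364, 0.0521]
orientation: [0.999, -0.038, -0.0, 0.0]
force: [-0.1, 0.0, -0.2]
grip_width: 0.0596
time: 22.4
eef_pos: [0.4764, 0.1363, 0.051]
orientation: [0.999, -0.038, -0.0, 0.0]
force: [-0.1, 0.4, -0.7]
grip_width: 0.0597
```

```bash
python3 -m pendant '[[0,0,0.001,0,0,0,0],[0,0,0.001,0,0,0,0]]'
python3 -m pendant '[[0,0,0.0007,0,0,0,0],[0,0,0.0007,0,0,0,0]]'
```

```text
time: 22.6
eef_pos: [0.4764, 0.1363, 0.05]
orientation: [0.999, -0.038, -0.0, 0.0]
force: [-0.7, 0.4, -0.5]
grip_width: 0.0595
time: 22.8
eef_pos: [0.4765, 0.1364, 0.0497]
orientation: [0.999, -0.038, 0.0, -0.0]
force: [-2.0, -0.2, 4.0]
grip_width: 0.0596
```

It's resting: Fz is 4 N at TCP z 0.0497, where I expected about 0.049. One more nudge, then I let go.

```bash
python3 -m pendant '[[0,0,0.0004,0,0,0,0],[0,0,0.0004,0,0,0,0]]'
python3 -m pendant '[[0,0,0,0,0,0,-0.3],[0,0,0,0,0,0,-0.35],[0,0,0,0,0,0,-0.5],[0,0,0,0,0,0,-0.6],[0,0,0,0,0,0,-0.6]]'
python3 -m pendant '[[0,0,-0.015,0,0,0,-0.6],[0,0,-0.04,0,0,0,-0.6],[0,0,-0.07,0,0,0,-0.6],[0,0,-0.095,0,0,0,-0.6],[0,0,-0.1,0,0,0,-0.6],[0,0,-0.1,0,0,0,-0.7]]'
python3 - <<'E'
from h import *
c=read_camera('wrist');save(c,'wrist12.png')
w=cloud(c).reshape(-1,3)
p=w[(np.hypot(w[:,0]-.5247,w[:,1]-.0216)<.045)&(w[:,2]>.0075)&(w[:,2]<.03)]
h=cv2.convexHull(p[:,:2].astype(np.float32))[:,0]
r=least_squares(lambda q:np.hypot(h[:,0]-q[0],h[:,1]-q[1])-q[2],[.5247,.0216,.03],loss='soft_l1',f_scale=.001);print(r.x)
go(.5247,.0216,.15,-4.3)
E
```

```text
time: 23.0
eef_pos: [0.4766, 0.1364, 0.0497]
orientation: [0.999, -0.038, 0.0, -0.0]
force: [-4.3, -1.5, 9.7]
grip_width: 0.0593
time: 23.5
eef_pos: [0.4764, 0.1363, 0.049]
orientation: [0.999, -0.038, -0.0, -0.0]
force: [-0.6, -0.1, -0.1]
grip_width: 0.075
time: 24.1
eef_pos: [0.4766, 0.1364, 0.1492]
orientation: [0.999, -0.038, 0.001, -0.0]
force: [-0.1, 0.2, -1.1]
grip_width: 0.0792
[0.52461657 0.02190656 0.02991321]
t 24.15 pos [0.4762 0.1363 0.1483] F [-0.29 -0.7  -1.12] w 0.0793 shift [ 0.057   0.1107 -0.0018] turn [ 0.0002  0.0006 -0.0001]
```

View pics/wrist12.png

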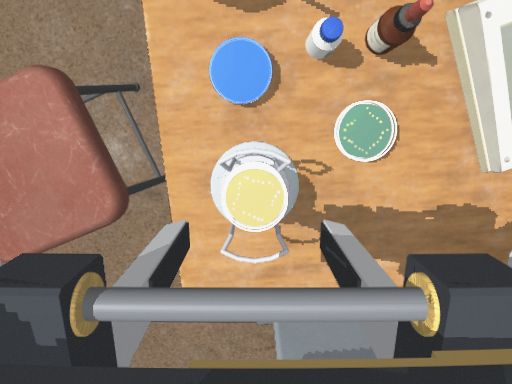

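Yellow is seated flat between the wires at (256,195). Before the green pick I'll check the clearance to the instrument.

Run:
```python
from h import *
for n in ['top','wrist']:
    w=cloud(np.load(f'/tmp/{n}.npz')).reshape(-1,3)
    for x0 in (.49,.51,.52,.53,.54,.55):
        p=w[(abs(w[:,0]-x0)<.006)&(w[:,1]<-.012)&(w[:,1]>-.15)&(w[:,2]>.008)]
        print(n,x0,np.round(np.sort(p[:,1])[-3:],3) if len(p) else '',np.round(np.percentile(p[:,2],95),3) if len(p) else '')
```

```text
top 0.49 [-0.1 -0.1 -0.1] 0.038
top 0.51 [-0.095 -0.094 -0.094] 0.04
top 0.52 [-0.092 -0.092 -0.091] 0.042
top 0.53 [-0.089 -0.088 -0.088] 0.043
top 0.54 [-0.086 -0.086 -0.085] 0.044
top 0.55 [-0.084 -0.083 -0.082] 0.045
wrist 0.49 [-0.099 -0.099 -0.099] 0.036
wrist 0.51 [-0.093 -0.093 -0.093] 0.038
wrist 0.52 [-0.09  -0.09  -0.089] 0.039
wrist 0.53 [-0.087 -0.086 -0.086] 0.04
wrist 0.54 [-0.084 -0.083 -0.083] 0.041
wrist 0.55 [-0.081 -0.081 -0.08 ] 0.042
```

```bash
python3 -m pendant '[[0.012,0.024,0,0,0,0,-0.7],[0.03,0.06,0,0,0,0,-0.7],[0.048,0.095,0.005,0,0,0,-0.7],[0.0568,0.1106,0.03,0,0,0,-0.7],[0.0568,0.1106,0.06,0,0,0,-0.7],[0.0568,0.1106,0.08,0,0,0,-0.7],[0.0568,0.1106,0.089,0,0,0,-0.7],[0.0568,0.1106,0.089,0,0,0,-0.7]]'
python3 - <<'E'
from h import *
c=read_camera('wrist');save(c,'wrist13.png')
w=cloud(c).reshape(-1,3)
p=w[(np.hypot(w[:,0]-.5247,w[:,1]-.0216)<.045)&(w[:,2]>.0075)&(w[:,2]<.03)]
h=cv2.convexHull(p[:,:2].astype(np.float32))[:,0]
r=least_squares(lambda q:np.hypot(h[:,0]-q[0],h[:,1]-q[1])-q[2],[.5247,.0216,.03],loss='soft_l1',f_scale=.001);print(r.x)
go(.5247,.0218,.004,-4.3)
E
```

```text
time: 24.95
eef_pos: [0.5238, 0.0219, 0.0583]
orientation: [0.999, -0.037, -0.002, 0.0]
force: [0.8, 0.4, -0.1]
grip_width: 0.0796
[0.52498305 0.02152183 0.02974552]
t 25.0 pos [0.5245 0.0219 0.0596] F [0.1  0.49 0.22] w 0.0795 shift [0.0002 0.0001 0.0556] turn [0.     0.0012 0.0002]
```

View pics/wrist13.png

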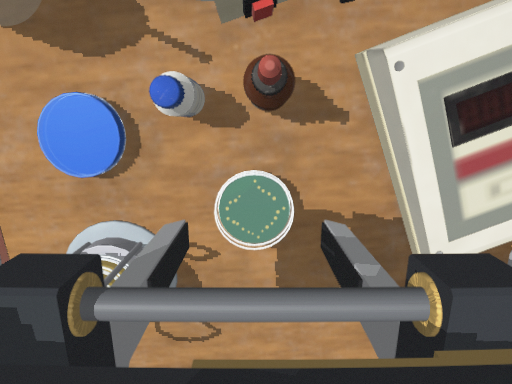

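Green is centred at (254,209), with the bottle and vial clear of the fingers.

```bash
python3 -m pendant '[[0.0003,0,0.015,0,0,0,-0.7],[0.0003,0,0.035,0,0,0,-0.7],[0.0003,0,0.049,0,0,0,-0.7],[0.0003,0,0.055,0,0,0,-0.7],[0.0003,0,0.055,0,0,0,-0.6],[0.0003,0,0.055,0,0,0,-0.45],[0.0003,0,0.055,0,0,0,0],[0.0003,0,0.055,0,0,0,0]]' 15
python3 -m pendant '[[0,0,0,0,0,0,0],[0,0,-0.01,0,0,0,0],[0,0,-0.035,0,0,0,0],[0,0,-0.07,0,0,0,0],[0,0,-0.105,0,0,0,0],[0,0,-0.13,0,0,0,0],[0,0,-0.136,0,0,0,0],[0,0,-0.136,0,0,0,0]]'
python3 - <<'E'
from h import *
c=read_camera('wrist');save(c,'wrist14.png');held(c)
go(.5457,-.454,.14,-0.5)
E
```

```text
time: 25.8
eef_pos: [0.5255, 0.0218, 0.0058]
orientation: [0.999, -0.038, 0.001, -0.0]
force: [-0.8, -0.6, 4.0]
grip_width: 0.0599
time: 26.6
eef_pos: [0.5252, 0.0218, 0.1416]
orientation: [0.999, -0.038, 0.001, -0.0]
force: [0.6, 0.3, 0.8]
grip_width: 0.0595
held x in tool 0.0 width -0.0005 top z tool -0.0094
tilt [0.018 0.001]
t 26.65 pos [0.5247 0.0218 0.1404] F [ 0.62 -0.26 -0.58] w 0.0595 shift [5.660e-02 4.729e-01 4.000e-04] turn [-0.      0.0007 -0.0664]
```

```bash
python3 -m pendant '[[0.002,0.018,0,0,0,0,0],[0.006,0.055,0,0,0,-0.01,0],[0.012,0.1,0,0,0,-0.02,0],[0.017,0.145,0,0,0,-0.03,0],[0.023,0.19,0,0,0,-0.04,0],[0.028,0.235,0,0,0,-0.05,0],[0.033,0.28,0,0,0,-0.06,0],[0.039,0.325,0,0,0,-0.0664,0]]'
python3 -m pendant '[[0.003,0.04,0,0,0,0,0],[0.006,0.08,0,0,0,0,0],[0.008,0.115,0,0,0,0,0],[0.009,0.14,0,0,0,0,0],[0.009,0.146,0,0,0,0,0],[0.009,0.146,0,0,0,0,0],[0.009,0.146,0,0,0,0,0]]'
python3 - <<'E'
from h import *
c=read_camera('wrist');save(c,'wrist15.png');held(c)
go(.5457,-.454,.065,-0.5)
E
```

```text
time: 27.45
eef_pos: [0.5387, -0.3068, 0.139]
orientation: [1.0, -0.004, -0.001, -0.001]
force: [-0.1, 1.1, -0.7]
grip_width: 0.0597
time: 28.15
eef_pos: [0.5474, -0.4501, 0.1402]
orientation: [1.0, -0.004, -0.001, -0.001]
force: [-0.2, 0.6, -0.8]
grip_width: 0.0598
held x in tool -0.0007 width -0.0005 top z tool -0.0076
tilt [0.012 0.002]
t 28.2 pos [ 0.5476 -0.45    0.1406] F [ 0.33  0.07 -0.61] w 0.0593 shift [-0.0018  0.004   0.0756] turn [-0.0007  0.0005  0.0011]
```

View pics/wrist15.png

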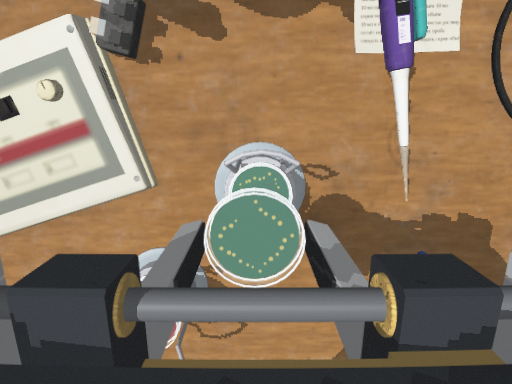

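```bash
python3 -m pendant '[[-0.0016,0.0035,0,0,0,0,0],[-0.0016,0.0035,0,0,0,0,0],[-0.0016,0.0035,0.01,0,0,0,0],[-0.0016,0.0035,0.025,0,0,0,0],[-0.0016,0.0035,0.04,0,0,0,0],[-0.0016,0.0035,0.054,0,0,0,0],[-0.0016,0.0035,0.063,0,0,0,0],[-0.0016,0.0035,0.063,0,0,0,0]]'
python3 - <<'E'
from h import *
go(.5457,-.454,.055,-0.5)
E
```

```text
time: 29.0
eef_pos: [0.5452, -0.4543, 0.0759]
orientation: [1.0, -0.004, -0.001, -0.001]
force: [0.0, -0.3, -1.5]
grip_width: 0.0595
t 29.0 pos [ 0.5452 -0.4543  0.0759] F [ 0.03 -0.28 -1.51] w 0.0595 shift [ 0.0006 -0.0003  0.0209] turn [-0.0019  0.0021 -0.    ]
```

Contact should come at TCP z of about 0.0455.

```bash
python3 -m pendant '[[0,0,0.006,0,0,0,0],[0,0,0.013,0,0,0,0],[0,0,0.02,0,0,0,0],[0,0,0.024,0,0,0,0],[0,0,0.026,0,0,0,0],[0,0,0.026,0,0,0,0]]'
python3 -m pendant '[[0,0,0.001,0,0,0,0],[0,0,0.002,0,0,0,0],[0,0,0.002,0,0,0,0]]'
```

```text
time: 29.6
eef_pos: [0.5457, -0.4548, 0.0518]
orientation: [1.0, -0.004, -0.0, -0.0]
force: [-0.3, 0.0, 0.1]
grip_width: 0.0597
time: 29.9
eef_pos: [0.5457, -0.4548, 0.0501]
orientation: [1.0, -0.004, 0.0, 0.0]
force: [0.1, 0.4, -0.5]
grip_width: 0.0595
```

```bash
python3 -m pendant '[[0,0,0.001,0,0,0,0],[0,0,0.001,0,0,0,0]]'
python3 -m pendant '[[0,0,0.001,0,0,0,0],[0,0,0.001,0,0,0,0]]'
```

```text
time: 30.1
eef_pos: [0.5457, -0.4548, 0.0489]
orientation: [1.0, -0.004, -0.0, -0.0]
force: [0.2, -0.5, -0.6]
grip_width: 0.0593
time: 30.3
eef_pos: [0.5457, -0.4547, 0.0479]
orientation: [1.0, -0.004, -0.0, -0.0]
force: [0.7, 0.2, -1.1]
grip_width: 0.0594
```

```bash
python3 -m pendant '[[0,0,0.001,0,0,0,0],[0,0,0.001,0,0,0,0]]'
python3 -m pendant '[[0,0,0.0007,0,0,0,0],[0,0,0.0007,0,0,0,0]]'
```

```text
time: 30.5
eef_pos: [0.5457, -0.4547, 0.0469]
orientation: [1.0, -0.004, -0.0, -0.0]
force: [0.4, 0.7, 0.2]
grip_width: 0.0594
time: 30.7
eef_pos: [0.5457, -0.4547, 0.0462]
orientation: [1.0, -0.004, -0.0, -0.0]
force: [0.1, -0.4, 1.1]
grip_width: 0.0592
```

```bash
python3 -m pendant '[[0,0,0.0007,0,0,0,0],[0,0,0.0007,0,0,0,0]]'
```

```text
time: 30.9
eef_pos: [0.5457, -0.4548, 0.0459]
orientation: [1.0, -0.004, 0.0, 0.0]
force: [0.1, 1.1, 2.3]
grip_width: 0.0595
```

```bash
python3 -m pendant '[[0,0,0.0006,0,0,0,0],[0,0,0.0006,0,0,0,0]]'
```

```text
time: 31.1
eef_pos: [0.5458, -0.4548, 0.0458]
orientation: [1.0, -0.004, 0.0, 0.0]
force: [-2.5, 1.3, 7.1]
grip_width: 0.0595
```

It's resting: Fz is 7 N and the TCP has stopped at 0.0458. Releasing and backing away, then a final check.

```bash
python3 -m pendant '[[0,0,0,0,0,0,-0.3],[0,0,0,0,0,0,-0.35],[0,0,0,0,0,0,-0.5],[0,0,0,0,0,0,-0.6],[0,0,0,0,0,0,-0.6]]'
python3 -m pendant '[[0,0,-0.015,0,0,0,-0.6],[0,0,-0.04,0,0,0,-0.6],[0,0,-0.08,0,0,0,-0.6],[0,0,-0.12,0,0,0,-0.6],[0,0,-0.15,0,0,0,-0.6],[0,0,-0.15,0,0,0,-0.7]]'
python3 -m pendant '[[-0.04,-0.02,0,0,0,0,-0.7],[-0.08,-0.06,0,0,0,0,-0.7],[-0.12,-0.1,0,0,0,0,-0.7],[-0.16,-0.14,0,0,0,0,-0.7],[-0.19,-0.18,-0.01,0,0,0,-0.7],[-0.19,-0.2,-0.02,0,0,0,-0.7],[-0.19,-0.2,-0.02,0,0,0,-0.7],[-0.19,-0.2,-0.02,0,0,0,-0.7]]'
python3 - <<'E'
from h import *
for n in ['wrist','top','scene']:
  c=read_camera(n);save(c,n+'16.png');w=cloud(c).reshape(-1,3);w=w[~np.isnan(w[:,0])]
  for k,(x,y) in dict(r=(.434,-.349),y=(.475,.136),g=(.5457,-.454)).items():
    p=w[(np.hypot(w[:,0]-x,w[:,1]-y)<.03)&(w[:,2]>.045)&(w[:,2]<.08)]
    if len(p)<30: continue
    q=p[np.hypot(p[:,0]-x,p[:,1]-y)<.02]
    A=np.c_[q[:,:2]-[x,y],np.ones(len(q))];print(n,k,len(p),'tilt,top',np.round(np.linalg.lstsq(A,q[:,2],rcond=None)[0],4),'mid',np.round((p.min(0)+p.max(0))/2,4)[:2])
i=cv2.imread('pics/top16.png')[120:270,110:400];cv2.imwrite('pics/top16c.png',cv2.resize(i,None,fx=2.7,fy=2.7))
E
```

```text
time: 31.6
eef_pos: [0.5457, -0.4548, 0.0449]
orientation: [1.0, -0.004, -0.0, -0.0]
force: [0.3, -0.3, -0.6]
grip_width: 0.0754
time: 32.2
eef_pos: [0.5468, -0.4558, 0.2019]
orientation: [1.0, -0.004, 0.003, 0.003]
force: [0.3, -0.2, 1.1]
grip_width: 0.0789
time: 33.0
eef_pos: [0.3576, -0.253, 0.2157]
orientation: [1.0, -0.004, 0.001, 0.001]
force: [0.1, -0.1, -0.2]
grip_width: 0.0798
wrist r 3050 tilt,top [-0.0012  0.0044  0.0706] mid [ 0.4344 -0.3497]
wrist g 1219 tilt,top [-0.0132  0.0004  0.0538] mid [ 0.5289 -0.4543]
top r 453 tilt,top [-0.0017  0.0156  0.0722] mid [ 0.4339 -0.349 ]
top y 416 tilt,top [-0.0002 -0.0021  0.0592] mid [0.475  0.1355]
top g 373 tilt,top [-0.0089  0.0051  0.0559] mid [ 0.5441 -0.4549]
scene r 311 tilt,top [-0.0209  0.0071  0.0725] mid [ 0.4333 -0.3485]
scene y 521 tilt,top [-0.0013 -0.023   0.06  ] mid [0.4747 0.1364]
scene g 144 tilt,top [-0.0138 -0.0056  0.0558] mid [ 0.5439 -0.4535]
```

View pics/wrist16.png

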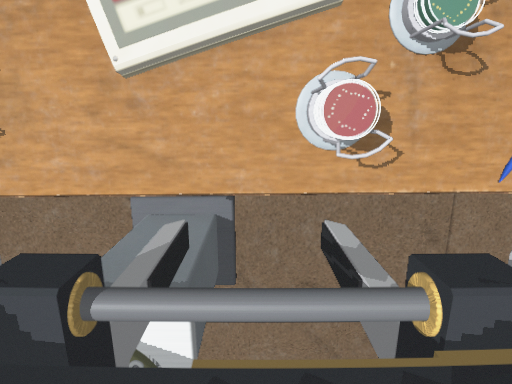

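View pics/top16c.png

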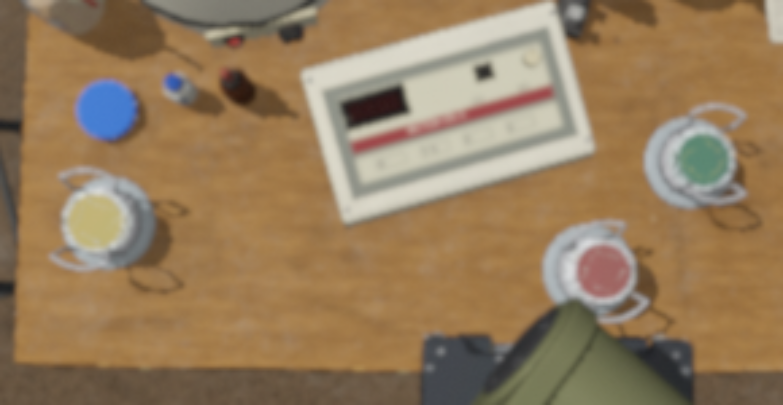

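View pics/scene16.png

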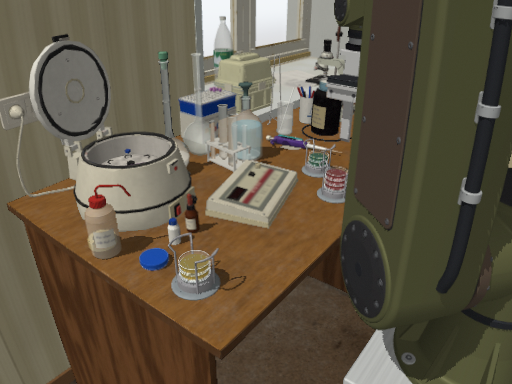

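All four dishes are on their own stacks and level. The red stack's top rose by about 30 mm, and the yellow and green ones by about 15 mm each. The bottle, the vial and the blue disc haven't moved, so I'm handing in.

```bash
python3 -c "
from bench import robot
print(robot.close_job())"
```

```text
the job is handed in; nothing more can be done
None
```

All four dishes are back, lid up: both red ones on the red stack (b below, a on top), yellow on yellow, green on green. I lowered each in steps of 1 mm or less until the wrist force rose to 7–10 N, then let go. I handed in after about 33 s; the limit is 96 s.

- **Position and level:** The final pictures show every dish between its rack's wires. The tops rose by 30 mm (red) and 15 mm (yellow and green), as they should. Centres are within about 2 mm of the stacks. The tilt came out near 0.02 or less (about 1°), which is within measurement noise.
- **Outlier:** The wrist camera put the green dish's centre 17 mm off, but that dish was cut off at the edge of its picture. The top and scene cameras both place it correctly.
- **Bystanders:** The brown dropper bottle, the white vial and the blue look-alike stand where they were. The gripper was clear of everything at hand-in.

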